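Close the rotating organizer's drawer and face it front

ROBOT

A 6-joint arm with a two-finger parallel gripper is mounted at the origin on the work surface. World frame = base frame: x ahead of the robot, y to its left, z up, the work surface at z = 0. Lengths are in m, angles in rad, forces in N, time in s.
With the tool pointing down it reaches from about 0.3 to 0.75 m from the base axis. Payload 8.5 kg.
Tool frame: the origin (TCP) lies between the finger pads; the fingertips stand 17 mm ahead of it and the grasp point (between the pads) lies 2 mm behind it; z points along the fingers, y is the direction in which the jaws open and shut (so a half turn about z gives the same grasp; the last joint's range is limited). The gripper opens to 85 mm and grips with 20 to 120 N. Pads are 22 mm wide; open, the fingers measure 114 mm over their backs; the gripper's body (76 mm by 85 mm) begins 54 mm behind the grasp point. The pads swing forward as they close: fully open they stand 13 mm farther back than shut.
Start: joints at [1.092, 0.381, 1.297, -0, 1.464, -0.215], TCP at [0.143, 0.531, 0.248] pointing down, gripper open.
Joint ranges: [-3.11, 3.11], [-0.89, 2.33], [0.22, 2.48], [-1.42, 4.56], [0.17, 2.85], [-2.88, 2.88]. Speed limits (rad/s): [2.39, 2.39, 3.14, 3.14, 3.14, 3.14].

INTERFACE

Orientations are given as a unit quaternion [x, y, z, w].
In Python, from bench import read_state, read_camera, sign_off gives the robot as it stands.
- The arm moves only by the tool drive_tool, never from a script. Its arguments are lists of equal length, an entry for each row: "delta_pos": the shift along the tool's x, y, z in m, a list of three; "turn": the turn about the tool's z in degrees; "jaw": the closure, from 0 (fully open) to 1 (shut). A call has 1 to 8 rows; each row is the pose to reach, as a shift and turn from the pose measured when the call began, along the tool's axes at that moment; what a row does not reach only later rows make up. A row lasts 1/12 s, in which the tool goes at most 41.7 mm and 7.16 degrees, less where a joint would pass 70% of its speed; a pose out of reach is approached as far as the arm can. A call with a gripper value outside its range is refused whole. The fingers move at their own pace and stop on an object; "force" is the grip in N (left out, the last holds). Time passes only in rows, so rows that repeat a pose let the fingers close. It gives the time, the measured TCP pose, the force and the opening at its end, in the units of the state.
- read_state(): the state, without advancing time (a new reading comes with each control period).
- read_camera(name): name is "scene" or "top"; returns a dict with "img" (480x640x3 uint8, red, green, blue), "K" (3x3 intrinsics, pixels), "R" (3x3) and "t" (3): a world point X has camera coordinates R X + t. Camera axes: x right, y down, z forward; pixel columns grow to the right and rows downward; lengths in m; the calibration is good to about 2 mm. A picture is of the moment at which its call begins. There is no depth.
- sign_off(): hands the job in, once; it reports no verdict.
The state is a dict: "time": time; "joints": joint angles; "qd": joint speeds; "tau": joint torques, N m; "tcp_pos": TCP position; "orientation": TCP orientation; "force": force on the tool from outside, world axes, zero at the start; "torque": the same for the moment, N m; "grip_width": opening from 0.0 (shut) to 1.0 (fully open).
Only numpy, scipy, OpenCV 4.12 (cv2) and the standard library are available. Lean on these libraries where they do the work, as an engineer would, in place of code of your own. Each camera call takes 0.05 s, during which the arm holds its last target.

TASK

The white rotating organizer on the dresser has been left swung round with its rose drawer hanging open. With the fingertips only, push the drawer fully home and push the organizer round until the drawer faces squarely towards the dresser's front, the robot's side. Pick nothing up, keep everything on the two tiers standing upright on its tier, and leave the other things on the dresser undisturbed.

Things in the scene. Friction and masses are not known exactly. Their poses are not given: they have to be found in the camera images.
- organizer: White rotating organizer; origin on its vertical turning axis, at the dresser top. Its lower part is a square box 200 x 200 mm from 14 to 78 mm above the dresser, with a 12 mm lip round its top face, the lower tier. It turns without stops on a fixed round foot, cannot slide or lift, has light friction (about 0.07 N m) and stays where it is left. Its own -x points out of the drawer side, z up.
- dresser_top (a point): Fixed mark in the plane of the dresser top, 500 mm straight ahead of the robot base. Its x axis points squarely from the dresser's front (the robot's side) to its back, y to the left. The drawer faces squarely front when the organizer's x axis points the same way as this one; at the start the organizer is turned 0.5 to 1.3 rad clockwise (from above) from that, the drawer facing front-left.
- upper_tray (a point): Centre of the floor of the organizer's round white upper tray, on the same axis, 196 mm above the dresser; the tray is 130 mm across, from 192 to 210 mm above the dresser, on a central post of 22 mm diameter. Turns with the organizer.
- drawer (a joint): How far the drawer is open in m; 0 is fully home against its stop, 0.085 fully out. It slides outwards along the organizer's own -x, with about 1 N of friction and no spring.
- drawer_knob (a point): Centre of the outer face of the drawer's steel knob (18 mm diameter, standing 18 mm out from the drawer front), 48 mm above the dresser, in the middle of the front's width. When the drawer is home this point is 125.5 mm from the turning axis.
- drawer_front (a point): Centre of the outer face of the rose drawer front, a panel 196 mm wide, 7 mm thick, from 18 to 74 mm above the dresser, which covers the whole drawer side of the box. Axes as the organizer's: -x out of the front, y along its width. When home this face is 107.5 mm from the turning axis.
- cologne: Loose blue glass cologne bottle, 30 x 46 mm, 92 mm tall with its dark cap, standing on the lower tier behind the post on the left (organizer frame +x, +y); origin at the centre of its underside, z up.
- jar: Loose round rose-tinted glass jar with closed twist lid, 54 mm diameter, 56 mm tall, standing on the lower tier behind the post on the right (organizer frame +x, -y); origin at the centre of its underside, z up.
- pillbox: Loose round ceramic pill box, white with a blue lid, 41 mm diameter, 34 mm tall, on the upper tray; origin at the centre of its underside, z up.
- clip_dish: Loose round steel dish with a tie clip, 56 mm diameter, 12 mm tall, on the upper tray; origin at the centre of its underside, z up.
- lotion: Bystander: loose cream pump bottle, 58 mm diameter, 160 mm tall, on the dresser to the right; origin at the centre of its underside.
- hairbrush: Bystander: loose dark wooden hairbrush lying bristles down, 210 mm long along its x, 62 mm wide, 30 mm high, on the dresser to the right; origin on the underside near the middle.
- candle: Bystander: loose candle in an amber glass, 72 mm diameter, 78 mm tall, on the dresser to the left; origin at the centre of its underside.
- watch_box: Bystander: loose closed dark watch box, 82 x 112 mm, 76 mm tall, on the dresser beyond the organizer to the right; origin at the centre of its underside.
Mind the look-alikes: they are no part of the job. There is more than one size of the cologne; the job needs the largest.

How it is judged:
By the outcome, as a careful person would: the job done as asked, in the order asked, and still so for the second after the job is handed in, with the robot touching nothing.
It also fails if it takes over 45 s, if anything falls off the work surface, if the arm or the gripper's body presses on something with over 40 N, if the wrist force passes 120 N, or if a joint passes its speed limit or range.

## Working session

There is one attempt and no reset: what is moved stays moved. The work goes in short steps, Python scripts to look and compute and a tool call to move; the robot and the scene stay as the last step left them, time stands still between calls to the robot, and variables do not carry over. Pictures are saved under pics/ and viewed, and the job is handed in when it is done.

Besides the shell and the picture viewer there is one more tool, called after "Emit:" as name([rows], argument=value, ...), one row to a line, values as JSON. drive_tool: Moves the arm, as the interface text tells. Its arguments: {"type":"object","properties":{"delta_pos":{"type":"array","items":{"type":"array","items":{"type":"number"}}},"turn":{"type":"array","items":{"type":"number"}},"jaw":{"type":"array","items":{"type":"number"}},"force":{"type":"number"}},"required":["delta_pos","turn","jaw"]}

```bash
mkdir -p pics; ls
python3 - <<'E'
from bench import *
import cv2
s=read_state();print({k:(v if not hasattr(v,'round') else v) for k,v in s.items()})
for n in("scene","top"):
    c=read_camera(n);cv2.imwrite(f"pics/{n}0.png",c["img"][:,:,::-1]);print(n,c["K"],c["R"],c["t"])
E
```

```text
pics
{'time': 0.0, 'joints': array([ 1.09169941e+00,  3.81192768e-01,  1.29827590e+00,  2.05279502e-05,
        1.46361289e+00, -2.15304759e-01]), 'qd': array([-1.34999757e-03,  7.96072772e-04,  1.04935539e-03,  1.70801696e-03,
        2.23938862e-05, -6.03874501e-04]), 'tau': array([-2.80979686e-03, -4.48459411e+01, -2.31275475e+01, -3.14475528e-04,
        4.75205408e-03,  2.88768945e-05]), 'tcp_pos': array([0.14327801, 0.53072271, 0.2477084 ]), 'orientation': array([ 1.31515049e-01,  9.91313895e-01, -6.96556223e-04, -2.62907340e-04]), 'force': array([0.20812175, 0.64955242, 0.1939337 ]), 'torque': array([-0.00562089, -0.01531585,  0.02286675]), 'grip_width': 0.9961521481668859}
scene [[569.61451792   0.         327.6056137 ]
 [  0.         569.61451792 232.78240349]
 [  0.           0.           1.        ]] [[ 0.61887629  0.78529224 -0.01755701]
 [ 0.46909516 -0.38742982 -0.79362955]
 [-0.63003324  0.4829226  -0.60814791]] [-0.36073274 -0.14171146  1.777375  ]
top [[615.56319836   0.         324.37970456]
 [  0.         615.56319836 225.46173416]
 [  0.           0.           1.        ]] [[ 0.02753876 -0.9995986  -0.0066532 ]
 [-0.99206637 -0.02651332 -0.12288759]
 [ 0.12266186  0.00998459 -0.99239829]] [-0.0033694   0.57348311  1.90201339]
```

View pics/scene0.png

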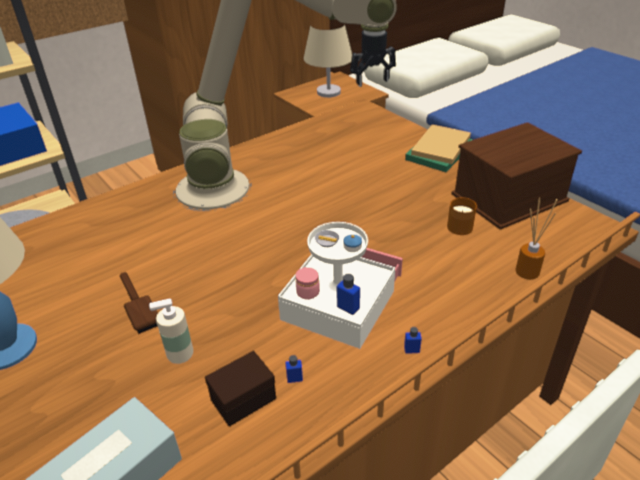

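View pics/top0.png

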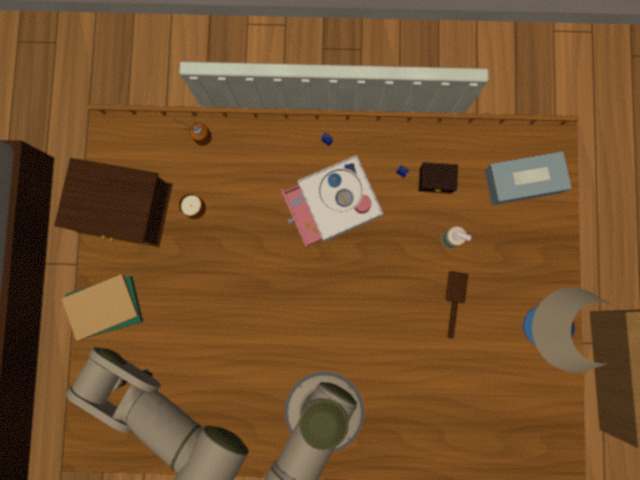

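The organizer is at (340,198) in the top view and (340,290) in the scene view, with the rose drawer open to front-left: knob at about (290,220) top, front at (385,262) scene. The cologne look-alikes are the small bottles at top (327,139) and (402,171). The large one stands on the tier at top (350,168). Next I'll take a close crop and measure.

```bash
cat > h.py <<'E'
import numpy as np,cv2
from bench import *
def ray(c,uv):
    d=np.linalg.inv(c["K"])@np.array([uv[0],uv[1],1.]);R=np.array(c["R"]);return -R.T@np.array(c["t"]),R.T@d
def onz(c,uv,z):
    o,d=ray(c,uv);return o+d*(z-o[2])/d[2]
def proj(c,X):
    p=np.array(c["K"])@(np.array(c["R"])@np.array(X,float)+c["t"]);return p[:2]/p[2]
def tri(c1,u1,c2,u2):
    o1,d1=ray(c1,u1);o2,d2=ray(c2,u2)
    s=np.linalg.lstsq(np.c_[d1,-d2],o2-o1,rcond=None)[0]
    a=o1+d1*s[0];b=o2+d2*s[1];return (a+b)/2,np.linalg.norm(a-b)
def crop(c,x0,y0,w,h,k,name):
    im=c["img"][y0:y0+h,x0:x0+w,::-1];cv2.imwrite(name,cv2.resize(im,None,fx=k,fy=k,interpolation=cv2.INTER_CUBIC))
E
python3 - <<'E'
from h import *
import pickle
S=read_camera("scene");T=read_camera("top");pickle.dump((S,T),open("c0.pkl","wb"))
crop(T,270,140,130,120,5,"pics/t0c.png");crop(S,270,210,150,140,5,"pics/s0c.png")
E
```

```text
(no output)
```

View pics/t0c.png

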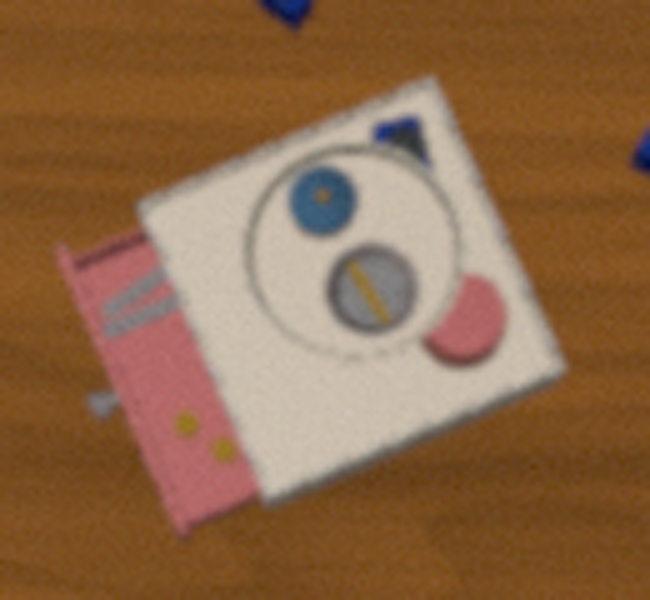

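View pics/s0c.png

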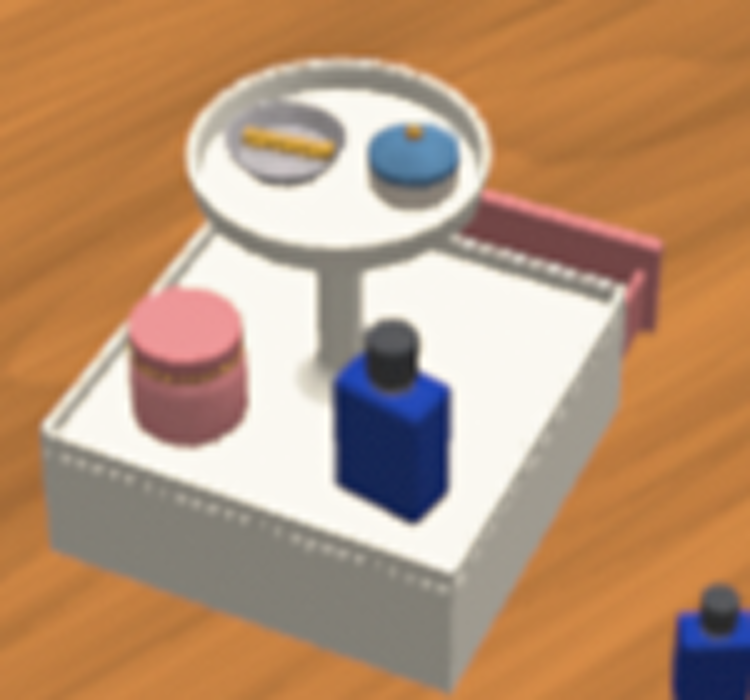

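The crops show the box-top corners at top-crop (140,205), (435,78), (565,370) and (262,503), and the drawer-front ends at (62,248) and (183,537). The tall blue cologne, the jar, the pillbox and the dish are all upright.

```bash
cat >> h.py <<'E'
def measure(S,T,verbose=True):
    im=cv2.cvtColor(T["img"],cv2.COLOR_RGB2HSV).astype(int);H,s,V=im[...,0],im[...,1],im[...,2]
    m=((s<70)&(V>130)).astype(np.uint8); box=np.zeros_like(m);box[130:265,265:410]=1;m&=box
    m=cv2.morphologyEx(m,cv2.MORPH_OPEN,np.ones((3,3),np.uint8))
    cs=cv2.findContours(m,0,2)[0];c=max(cs,key=cv2.contourArea)
    r=cv2.minAreaRect(c);P=cv2.boxPoints(r)
    W=np.array([onz(T,p,0.080) for p in P]);ctr=W.mean(0)
    # yaw modulo 90
    e=W[1]-W[0];yaw=np.arctan2(e[1],e[0]);
    pk=(((H<6)|(H>168))&(s>70)&(V>90)).astype(np.uint8)&box
    pk=cv2.morphologyEx(pk,cv2.MORPH_OPEN,np.ones((2,2),np.uint8))
    return r,P,W,ctr,yaw,pk
E
python3 - <<'E'
from h import *
import pickle
S,T=pickle.load(open("c0.pkl","rb"))
r,P,W,ctr,yaw,pk=measure(S,T)
print("rect",r);print(W.round(4));print(ctr,np.degrees(yaw),np.linalg.norm(W[1]-W[0]),np.linalg.norm(W[2]-W[1]))
cs=cv2.findContours(pk,0,2)[0]
for c in cs:
    if cv2.contourArea(c)>20:
        r=cv2.minAreaRect(c);print(r,[onz(T,p,.074).round(4) for p in cv2.boxPoints(r)])
# two-view heights: corners by hand
f=lambda x,y,:(270+x/5-.4,140+y/5-.4)
g=lambda x,y:(270+x/5-.4,210+y/5-.4)
for n,a,b in [("farleft(435,78)",f(435,78),g(458,583)),("far right",f(565,370),g(42,430)),("leftfront",f(140,205),g(626,288)),("front end L",f(62,248),g(662,242)),("cologne cap",f(405,137),g(392,332)),("jar lid",f(470,312),g(187,323)),("pill",f(323,195),g(414,131)),("dish",f(372,290),g(288,143))]:
    print(n,tri(T,a,S,b))
E
```

```text
rect ((338.25341796875, 197.65753173828125), (65.62914276123047, 68.27748107910156), 65.55604553222656)
[[ 0.7014  0.111   0.08  ]
 [ 0.796  -0.0798  0.08  ]
 [ 0.6101 -0.1674  0.08  ]
 [ 0.5176  0.0215  0.08  ]]
[ 0.65624983 -0.02870932  0.08      ] -63.629320138490876 0.2129691282768657 0.20551772229395673
((364.9264831542969, 205.5441131591797), (11.811260223388672, 17.71689224243164), 32.47119140625) [array([ 0.6198, -0.0821,  0.074 ]), array([ 0.6674, -0.1106,  0.074 ]), array([ 0.6483, -0.1418,  0.074 ]), array([ 0.6008, -0.1133,  0.074 ])]
((302.7218322753906, 216.3223876953125), (60.41079330444336, 18.635814666748047), 66.25050354003906) [array([0.6684, 0.1462, 0.074 ]), array([0.6935, 0.0939, 0.074 ]), array([0.5228, 0.0135, 0.074 ]), array([0.4983, 0.0652, 0.074 ])]
farleft(435,78) (array([ 0.79291268, -0.07932181,  0.08244801]), np.float64(0.007857311378781056))
far right (array([ 0.61009773, -0.16333714,  0.08603998]), np.float64(0.006108568802949798))
leftfront (array([0.70612103, 0.10052715, 0.08815642]), np.float64(0.0058738027563077))
front end L (array([0.6807571 , 0.1491852 , 0.07366013]), np.float64(0.006505141488758069))
cologne cap (array([ 0.7331163 , -0.06143861,  0.17172232]), np.float64(0.0011787959589346648))
jar lid (array([ 0.63720392, -0.1015829 ,  0.13302208]), np.float64(0.006872887840416877))
pill (array([ 0.68688066, -0.01262944,  0.22527835]), np.float64(0.003651925243223959))
dish (array([ 0.6365804 , -0.04193264,  0.20303817]), np.float64(0.004804693644235896))
```

Run:
```python
from h import *
import pickle
S,T=pickle.load(open("c0.pkl","rb"))
f=lambda x,y,:(270+x/5-.4,140+y/5-.4)
g=lambda x,y:(270+x/5-.4,210+y/5-.4)
C=[onz(T,f(*p),.088) for p in [(140,205),(435,78),(565,370),(262,503)]]
print(np.mean(C,0),[np.linalg.norm(C[i]-C[i-1]).round(4) for i in range(4)])
print("scene ctr",np.mean([onz(S,g(*p),.088) for p in [(42,430),(458,583),(626,288)]][::2],0))
print("tray",tri(T,f(354,252),S,g(340,155)))
a=onz(T,f(62,248),.074);b=onz(T,f(183,537),.074);print(a,b,np.linalg.norm(a-b))
d=a-b;ang=np.arctan2(d[1],d[0]);print("orgY ang",np.degrees(ang))
ax=np.array([.655,-.028])
n=np.array([-np.sin(ang),np.cos(ang)]);print("front dist",n@(a[:2]-ax),n@(b[:2]-ax),"mid",(a+b)/2)
print("knob",onz(T,f(97,405),.048), onz(T,f(92,403),.048))
e=[np.degrees(np.arctan2(*(C[i]-C[j])[[1,0]])) for i,j in((1,0),(2,3),(0,3),(1,2))];print(e)
for nme,uv in(("candle",(191,208)),):print(nme,onz(T,uv,.07))
```

```text
[ 0.65577217 -0.03304212  0.088     ] [np.float64(0.1999), np.float64(0.1995), np.float64(0.1993), np.float64(0.203)]
scene ctr [ 0.66041122 -0.02920441  0.088     ]
tray (array([ 0.65848035, -0.03088553,  0.20417132]), np.float64(0.005078778232785638))
[0.67859384 0.14660822 0.074     ] [0.50046387 0.06578337 0.074     ] 0.1956091604429181
orgY ang 24.405740070636377
front dist 0.14925675931147128 0.14925675931147128 mid [0.58952885 0.1061958  0.074     ]
knob [0.58417378 0.1232183  0.048     ] [0.58535282 0.12639336 0.048     ]
[np.float64(-64.8014606974623), np.float64(-64.65333376263236), np.float64(23.767743793515873), np.float64(24.783631363195163)]
candle [0.61264407 0.42749019 0.07      ]
```

Axis is about (0.657, -0.031). The organizer is turned about 65° clockwise and the drawer is about 45 mm open. I'll go with open fingers straddling the knob, and first move to a point outside the drawer.

Emit:
drive_tool([
  [-0.032,-0.015,0],
  [-0.064,-0.031,0],
  [-0.096,-0.046,0],
  [-0.128,-0.062,0],
  [-0.16,-0.077,0],
  [-0.192,-0.093,0],
  [-0.224,-0.108,0],
  [-0.256,-0.124,0],
], turn=[6,12,18,24,30,36,42,48], jaw=[0,0,0,0,0,0,0,0])

```text
time: 0.87
tcp_pos: [0.3592, 0.343, 0.248]
orientation: [0.526, 0.851, -0.0, -0.0]
force: [-0.1, 0.4, -0.6]
grip_width: 0.998
```

```bash
cat >> h.py <<'E'
from scipy.spatial.transform import Rotation as Ro
def goto(x,y,z,yaw_y=None):
    s=read_state();R=Ro.from_quat(s["orientation"]).as_matrix()
    d=R.T@(np.array([x,y,z])-s["tcp_pos"]);a=np.degrees(np.arctan2(R[1,1],R[0,1]))
    print("t",round(s["time"],2),"pos",s["tcp_pos"].round(4),"yaw_y",a.round(2),"F",s["force"].round(2),"joints",s["joints"].round(2))
    print("delta",d.round(4),"turn",None if yaw_y is None else round(a-yaw_y,2))
E
python3 -c "
from h import *
goto(.567,.164,.2,24.8)"
```

```text
t 0.87 pos [0.3592 0.343  0.248 ] yaw_y 26.59 F [-0.08  0.38 -0.58] joints [ 0.52  0.29  1.44 -0.    1.41  0.06]
delta [-0.2531  0.1057  0.048 ] turn 1.79
```

Emit:
drive_tool([
  [-0.032,0.013,0.006],
  [-0.063,0.026,0.012],
  [-0.095,0.04,0.018],
  [-0.127,0.053,0.024],
  [-0.158,0.066,0.03],
  [-0.19,0.079,0.036],
  [-0.222,0.093,0.042],
  [-0.253,0.106,0.048],
], turn=[0,1,1,1,2,2,2,2], jaw=[0,0,0,0,0,0,0,0])

```text
time: 1.53
tcp_pos: [0.5684, 0.1628, 0.1996]
orientation: [0.54, 0.841, -0.001, -0.0]
force: [0.3, 0.7, -0.4]
grip_width: 1.002
```

```bash
python3 -c "
from h import *
goto(.567,.164,.06,24.8)
S=read_camera('scene');T=read_camera('top')
crop(T,230,100,200,170,4,'pics/t1.png');crop(S,250,100,180,240,2.5,'pics/s1.png')"
```

```text
t 1.53 pos [0.5684 0.1628 0.1996] yaw_y 24.57 F [ 0.34  0.74 -0.41] joints [ 0.08  0.49  1.26 -0.    1.39 -0.35]
delta [ 0.0018 -0.0006  0.1396] turn -0.23
```

View pics/t1.png

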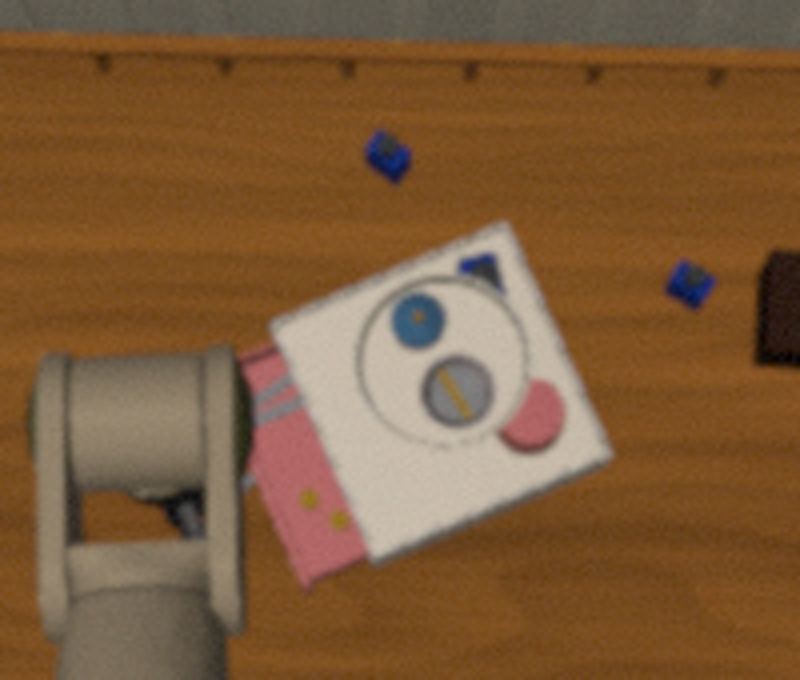

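View pics/s1.png

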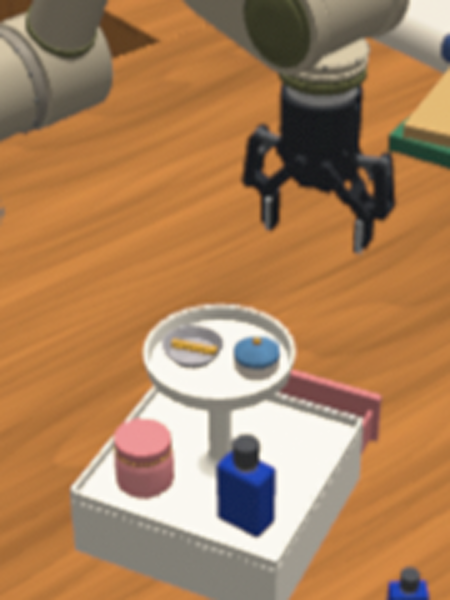

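The top crop shows the wrist fork's right cap at about (240,430), well beyond the gripper. The scene crop shows the same cap at (278,30). I'll check its height before lowering beside the tray.

```bash
python3 -c "
from h import *
S=read_camera('scene');T=read_camera('top')
print('cap',tri(T,(230+242/4,100+432/4),S,(250+278/2.5,100+28/2.5)))
print('cap',tri(T,(230+248/4,100+420/4),S,(250+278/2.5,100+28/2.5)))
print('proj tcp',proj(T,[.5684,.1628,.1996]),proj(S,[.5684,.1628,.1996]))
for z in (.3,.35,.4,.45): print(z,(proj(S,[.568,.163,z])-[250,100])*2.5,(proj(T,[.568,.163,z])-[230,100])*4)
crop(S,300,60,160,120,5,'pics/s1b.png')
"
```

```text
cap (array([0.57077827, 0.10022644, 0.43209823]), np.float64(0.014804432417935281))
cap (array([0.57729163, 0.09572376, 0.43599299]), np.float64(0.012918600878576176))
proj tcp [271.75154682 218.78620546] [375.35058337 192.82456617]
0.3 [316.87807116 140.92981068] [153.19088648 456.00127318]
0.35 [318.81203842  92.44886508] [145.84130383 445.29760889]
0.4 [320.83972386  41.61857986] [138.02902588 433.92009205]
0.45 [322.96810888 -11.73605549] [129.70893889 421.80302062]
```

View pics/s1b.png

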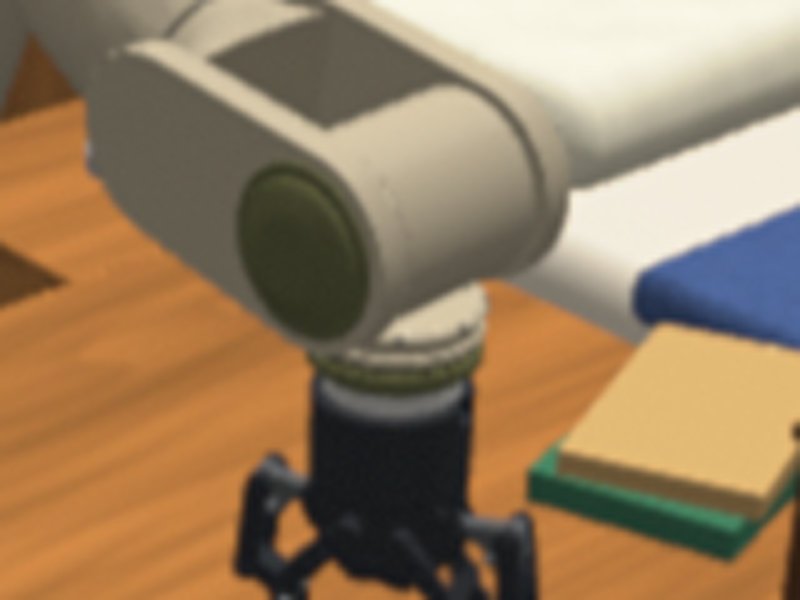

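The axle is at about TCP+0.235 with its underside at about TCP+0.18, so I want the TCP no lower than about 0.07 near the tray. I'll shut the fingers, so the tips reach lower, and push on the panel 35 mm to the near side of the knob.

```bash
python3 -c "
from h import *
goto(.541,.136,.07,24.8)"
```

```text
t 1.73 pos [0.5673 0.1637 0.1994] yaw_y 24.51 F [-0.61  0.19 -0.25] joints [ 0.08  0.49  1.26 -0.    1.39 -0.35]
delta [-0.0143 -0.0352  0.1295] turn -0.29
```

Emit:
drive_tool([
  [-0.007,-0.018,0],
  [-0.014,-0.035,0.01],
  [-0.014,-0.035,0.03],
  [-0.014,-0.035,0.055],
  [-0.014,-0.035,0.08],
  [-0.014,-0.035,0.105],
  [-0.014,-0.035,0.13],
  [-0.014,-0.035,0.13],
], turn=[0,0,0,0,0,0,0,0], jaw=[1,1,1,1,1,1,1,1], force=20)

```text
time: 2.4
tcp_pos: [0.5382, 0.1373, 0.066]
orientation: [0.54, 0.841, -0.003, -0.004]
force: [-1.2, -0.3, -0.7]
grip_width: -0.003
```

```bash
python3 -c "
from h import *
goto(.541,.136,.07,24.8)
S=read_camera('scene');T=read_camera('top')
crop(T,230,130,180,150,4,'pics/t2.png');crop(S,300,130,160,140,5,'pics/s2.png')"
```

```text
t 2.4 pos [0.5382 0.1373 0.066 ] yaw_y 24.59 F [-1.18 -0.34 -0.73] joints [ 0.04  0.59  1.53 -0.    1.03 -0.39]
delta [-0.0023  0.002  -0.004 ] turn -0.21
```

View pics/t2.png

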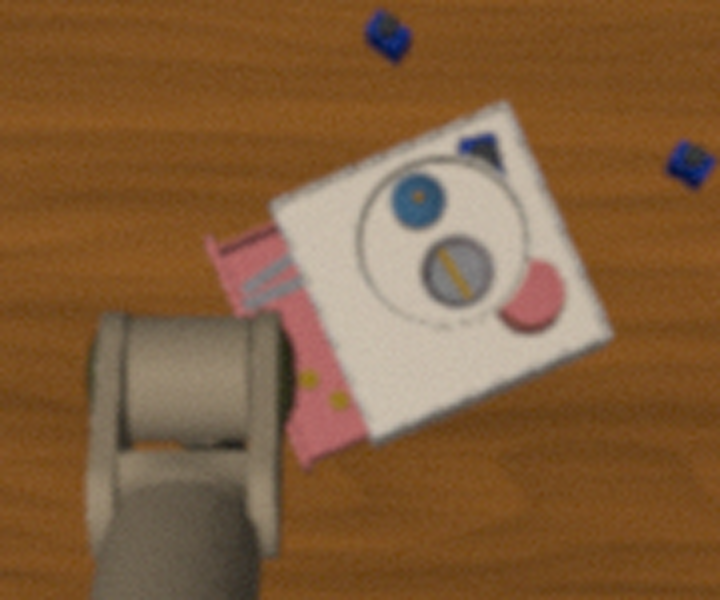

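View pics/s2.png

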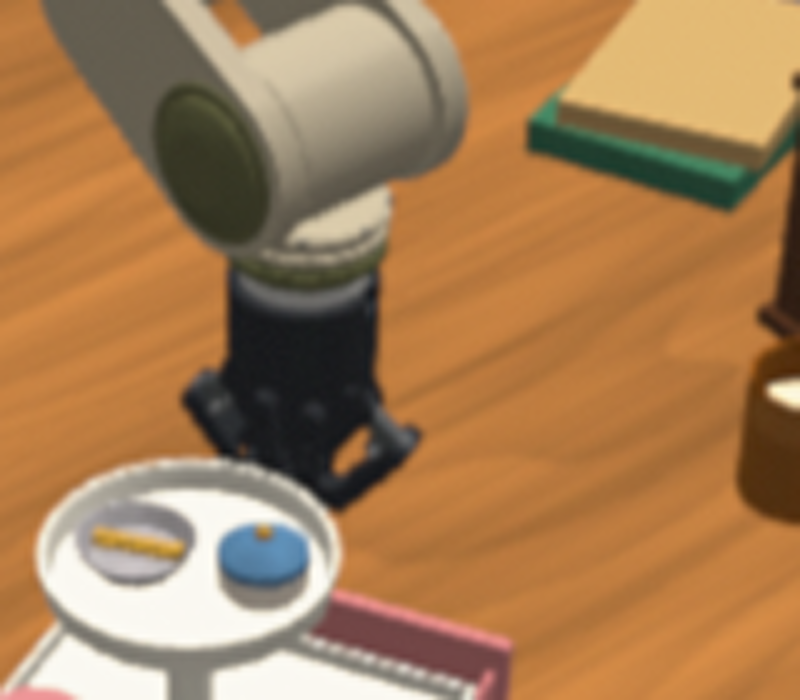

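```bash
python3 -c "
from h import *
for z in (.2,.22,.24,.26,.3): print(z,(proj(S:=read_camera('scene'),[.538,.137-.065,z])-[300,130])*5)
"
```

```text
0.2 [191.24110606 353.84704276]
0.22 [190.97767    318.64222648]
0.24 [190.7094056  282.79216552]
0.26 [190.43617889 246.27895644]
0.3 [189.87427742 171.18810603]
```

Emit:
drive_tool([
  [-0.008,0,-0.002],
  [-0.016,0,-0.004],
  [-0.024,0,-0.004],
  [-0.032,0,-0.004],
  [-0.04,0,-0.004],
  [-0.047,0,-0.004],
  [-0.054,0,-0.004],
  [-0.06,0,-0.004],
], turn=[0,0,0,0,0,0,0,0], jaw=[1,1,1,1,1,1,1,1])

```text
time: 3.42
tcp_pos: [0.5668, 0.0812, 0.0749]
orientation: [0.541, 0.841, -0.0, 0.0]
force: [-1.1, 1.7, 0.9]
grip_width: -0.003
```

```bash
cat >> h.py <<'E'
def org():
    s=read_state();R=Ro.from_quat(s["orientation"]).as_matrix();p=s["tcp_pos"];F=s["force"]
    print("t",round(s["time"],2),"pos",p.round(4),"yaw_y",np.degrees(np.arctan2(R[1,1],R[0,1])).round(2),"dist from axis along tool x,y",(R.T@(p-[.657,-.031,p[2]]))[:2].round(4),"F tool",(R.T@F).round(2))
E
python3 -c "
from h import *
org()
S=read_camera('scene');T=read_camera('top')
crop(T,270,140,130,120,5,'pics/t3.png');crop(S,250,130,200,200,3,'pics/s3.png')"
```

```text
t 3.42 pos [0.5668 0.0812 0.0749] yaw_y 24.51 dist from axis along tool x,y [ 0.1395 -0.0356] F tool [ 1.96 -0.29 -0.88]
```

View pics/t3.png

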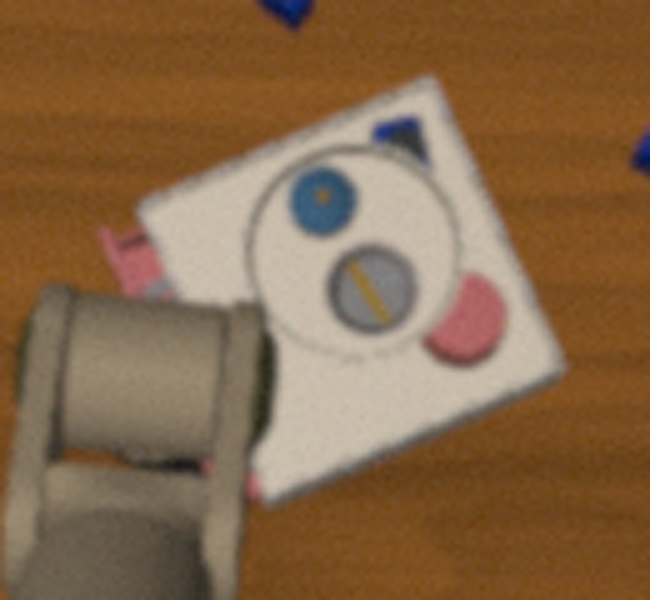

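View pics/s3.png

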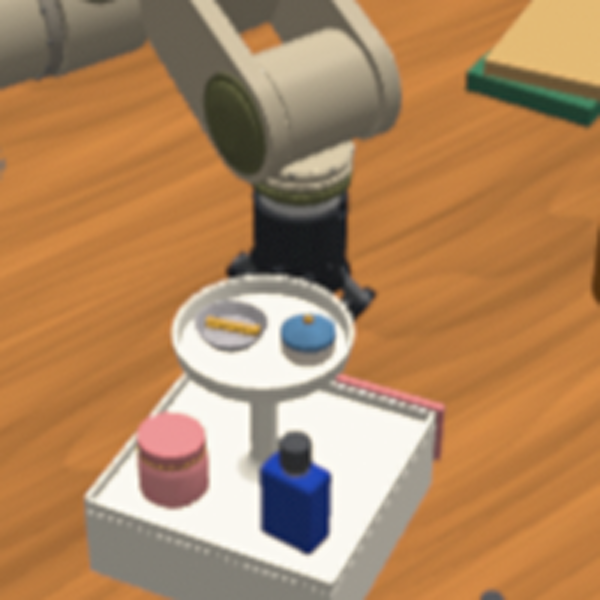

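The drawer is sliding in (front now at top-crop (105,230)) and the box has not turned. I'll push on gently.

Emit:
drive_tool([
  [-0.004,0,0.002],
  [-0.007,0,0.004],
  [-0.01,0,0.004],
  [-0.013,0,0.004],
  [-0.015,0,0.004],
  [-0.017,0,0.004],
  [-0.018,0,0.004],
  [-0.018,0,0.004],
], turn=[0,0,0,0,0,0,0,0], jaw=[1,1,1,1,1,1,1,1])

```text
time: 4.18
tcp_pos: [0.5745, 0.0644, 0.0709]
orientation: [0.541, 0.841, -0.0, 0.001]
force: [-0.6, 0.5, -0.5]
grip_width: -0.006
```

```bash
python3 -c "
from h import *
org()
T=read_camera('top')
crop(T,270,140,130,120,5,'pics/t4.png')"
```

```text
t 4.18 pos [0.5745 0.0644 0.0709] yaw_y 24.46 dist from axis along tool x,y [ 0.121  -0.0356] F tool [ 0.71 -0.35  0.48]
```

View pics/t4.png

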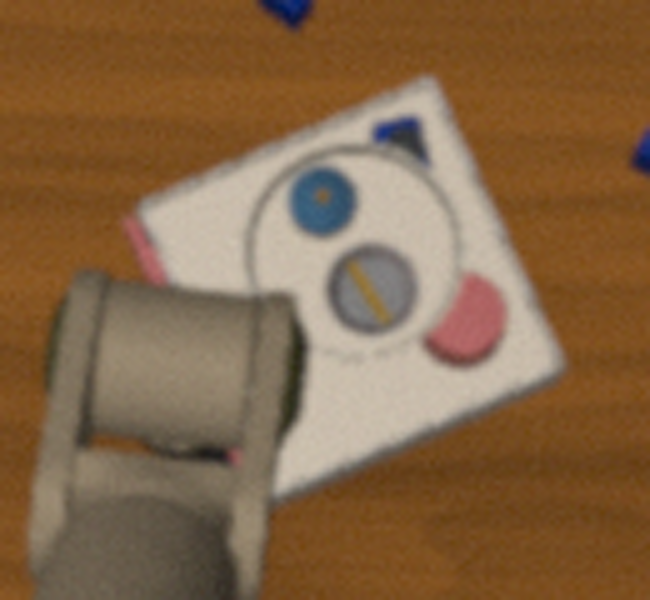

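Emit:
drive_tool([
  [-0.001,0,0],
  [-0.002,0,0],
  [-0.003,0,0],
  [-0.003,0,0],
  [-0.004,0,0],
  [-0.004,0,0],
  [-0.005,0,0],
  [-0.005,0,0],
], turn=[0,0,0,0,0,0,0,0], jaw=[1,1,1,1,1,1,1,1])

```text
time: 4.9
tcp_pos: [0.5755, 0.0608, 0.071]
orientation: [0.541, 0.841, -0.0, -0.001]
force: [-5.3, 6.5, 3.8]
grip_width: 0.006
```

```bash
python3 -c "
from h import *
org()
T=read_camera('top')
crop(T,270,140,130,120,5,'pics/t5.png')"
```

```text
t 4.9 pos [0.5755 0.0608 0.071 ] yaw_y 24.48 dist from axis along tool x,y [ 0.1173 -0.0361] F tool [ 8.13 -2.1  -3.82]
```

View pics/t5.png

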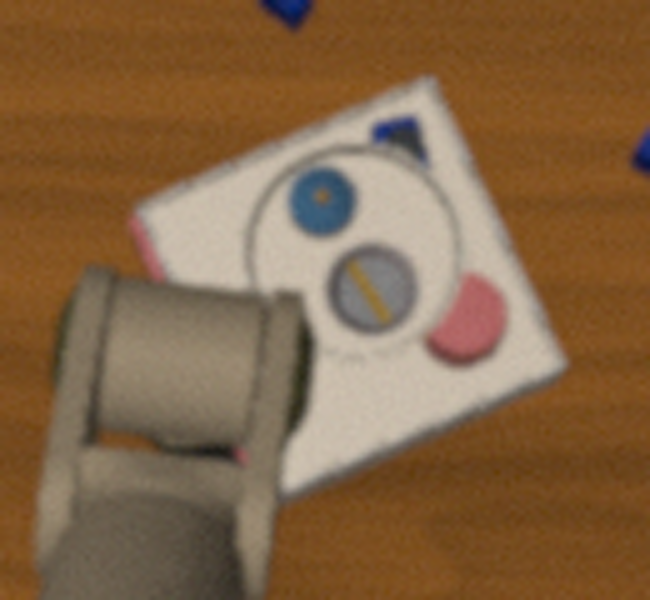

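The drawer is at its stop: force rose to 8 N at 117 mm. I'll back off, slide out to 75 mm off-centre, and work out the turning arc.

Emit:
drive_tool([
  [0.004,0,0],
  [0.008,0,0],
  [0.009,-0.01,0],
  [0.009,-0.02,0],
  [0.009,-0.03,0],
  [0.007,-0.039,0],
  [0.005,-0.039,0],
  [0.005,-0.039,0],
], turn=[0,0,0,0,0,0,0,0], jaw=[1,1,1,1,1,1,1,1])

```text
time: 5.62
tcp_pos: [0.5384, 0.0487, 0.0712]
orientation: [0.541, 0.841, 0.0, -0.0]
force: [1.0, 0.2, 1.0]
grip_width: 0.004
```

```bash
cat >> h.py <<'E'
def arc(dist,lat,yaws):
    "tool-frame shifts to put the TCP at org (-dist,lat) with organizer yaw th (deg), axis .657,-.031"
    s=read_state();R=Ro.from_quat(s["orientation"]).as_matrix();a=np.degrees(np.arctan2(R[1,1],R[0,1]))
    for th in yaws:
        p=Ro.from_euler('z',th,degrees=True).apply([-dist,lat,0])+[.657,-.031,.070]
        print(th,(R.T@(p-s["tcp_pos"])).round(4),"turn",round(a-90-th,1))
E
python3 -c "
from h import *
org()
T=read_camera('top')
crop(T,270,140,130,120,5,'pics/t6.png')
arc(.1175,-.075,np.arange(-65,-44,2.5))"
```

```text
t 5.62 pos [0.5384 0.0487 0.0712] yaw_y 24.45 dist from axis along tool x,y [ 0.1216 -0.075 ] F tool [-0.23  1.04 -0.99]
-65.0 [-0.005  -0.0014  0.0012] turn -0.6
-62.5 [-0.0084 -0.0064  0.0012] turn -3.1
-60.0 [-0.012  -0.0113  0.0012] turn -5.6
-57.5 [-0.0159 -0.016   0.0012] turn -8.1
-55.0 [-0.02   -0.0205  0.0012] turn -10.6
-52.5 [-0.0242 -0.0249  0.0012] turn -13.1
-50.0 [-0.0286 -0.029   0.0012] turn -15.6
-47.5 [-0.0333 -0.033   0.0012] turn -18.1
-45.0 [-0.038  -0.0368  0.0012] turn -20.6
```

View pics/t6.png

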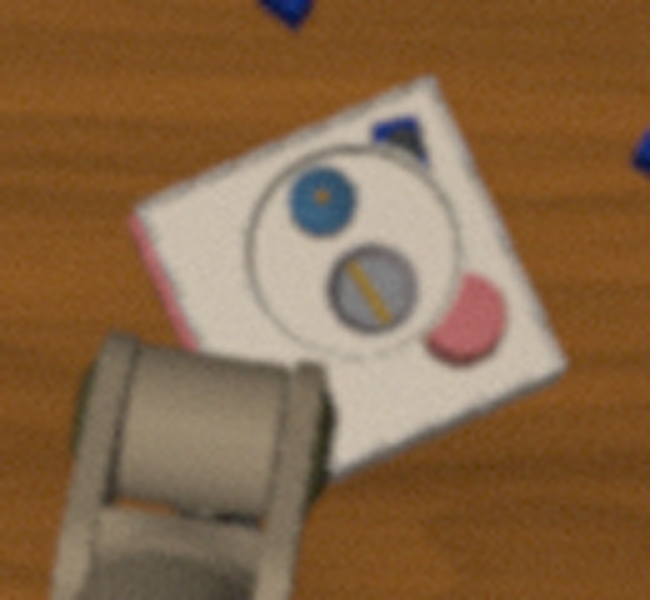

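The rose front lies flush along the box side ((133,215) to (190,345)). Now I'll start the turn.

Emit:
drive_tool([
  [-0.005,-0.001,0.001],
  [-0.008,-0.006,0.001],
  [-0.012,-0.011,0.001],
  [-0.016,-0.016,0.001],
  [-0.02,-0.0205,0.001],
  [-0.024,-0.025,0.001],
  [-0.0285,-0.029,0.001],
  [-0.033,-0.033,0.001],
], turn=[-0.5,-3,-5.5,-8,-10.5,-13,-15.5,-18], jaw=[1,1,1,1,1,1,1,1])

```text
time: 6.33
tcp_pos: [0.5225, 0.0049, 0.07]
orientation: [0.402, 0.916, 0.0, -0.0]
force: [-0.6, 0.4, 0.5]
grip_width: 0.006
```

```bash
python3 -c "
from h import *
org()
T=read_camera('top')
crop(T,270,140,130,120,5,'pics/t7.png')
arc(.1175,-.075,np.arange(-47.5,-24,2.5))"
```

```text
t 6.33 pos [0.5225 0.0049 0.07  ] yaw_y 42.61 dist from axis along tool x,y [ 0.1174 -0.0747] F tool [ 0.74 -0.18 -0.46]
-47.5 [0.0008 0.0006 0.    ] turn 0.2
-45.0 [-0.0026 -0.0045  0.    ] turn -2.3
-42.5 [-0.0062 -0.0094  0.    ] turn -4.8
-40.0 [-0.01   -0.0141  0.    ] turn -7.3
-37.5 [-0.014  -0.0187  0.    ] turn -9.8
-35.0 [-0.0182 -0.0231  0.    ] turn -12.3
-32.5 [-0.0226 -0.0274  0.    ] turn -14.8
-30.0 [-0.0271 -0.0314  0.    ] turn -17.3
-27.5 [-0.0318 -0.0352  0.    ] turn -19.8
-25.0 [-0.0367 -0.0388  0.    ] turn -22.3
```

View pics/t7.png

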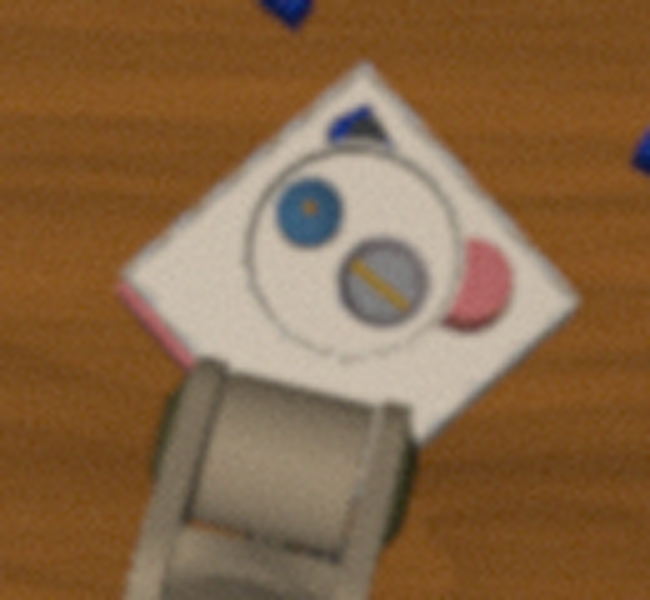

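The box turns with the finger (near-back corner now at crop (365,62)), and everything on it is upright. Continuing.

Emit:
drive_tool([
  [-0.0026,-0.0045,0],
  [-0.006,-0.0095,0],
  [-0.01,-0.014,0],
  [-0.014,-0.0187,0],
  [-0.018,-0.023,0],
  [-0.0226,-0.0274,0],
  [-0.027,-0.0314,0],
  [-0.032,-0.035,0],
], turn=[-2.5,-5,-7.5,-10,-12.5,-15,-17.5,-20], jaw=[1,1,1,1,1,1,1,1])

```text
time: 7.05
tcp_pos: [0.5184, -0.0434, 0.0699]
orientation: [0.235, 0.972, -0.0, -0.0]
force: [-2.7, 0.2, 1.4]
grip_width: -0.001
```

```bash
python3 -c "
from h import *
org()
arc(.1175,-.075,np.arange(-27.5,-4,2.5))"
```

```text
t 7.05 pos [ 0.5184 -0.0434  0.0699] yaw_y 62.81 dist from axis along tool x,y [ 0.1176 -0.0744] F tool [ 2.48 -1.08 -1.44]
-27.5 [ 0.0003  0.     -0.0001] turn 0.3
-25.0 [-0.003  -0.005  -0.0001] turn -2.2
-22.5 [-0.0066 -0.01   -0.0001] turn -4.7
-20.0 [-0.0104 -0.0147 -0.0001] turn -7.2
-17.5 [-0.0144 -0.0193 -0.0001] turn -9.7
-15.0 [-0.0186 -0.0237 -0.0001] turn -12.2
-12.5 [-0.0229 -0.028  -0.0001] turn -14.7
-10.0 [-0.0275 -0.032  -0.0001] turn -17.2
-7.5 [-0.0322 -0.0358 -0.0001] turn -19.7
-5.0 [-0.0371 -0.0394 -0.0001] turn -22.2
```

Next call ends at about -9°, slowing down.

Emit:
drive_tool([
  [-0.003,-0.005,0],
  [-0.0066,-0.01,0],
  [-0.0104,-0.0147,0],
  [-0.0144,-0.0193,0],
  [-0.0186,-0.0237,0],
  [-0.022,-0.027,0],
  [-0.025,-0.03,0],
  [-0.0275,-0.032,0],
], turn=[-2.2,-4.7,-7.2,-9.7,-12.2,-14,-15.8,-17.2], jaw=[1,1,1,1,1,1,1,1])

```text
time: 7.72
tcp_pos: [0.5285, -0.0849, 0.0697]
orientation: [0.087, 0.996, -0.0, -0.001]
force: [-2.5, -0.6, 1.4]
grip_width: -0.001
```

```bash
python3 -c "
from h import *
org()
T=read_camera('top')
crop(T,270,140,130,120,5,'pics/t8.png')
f=lambda x,y,:(270+x/5-.4,140+y/5-.4)
arc(.1175,-.075,np.arange(-10,1,1))"
```

```text
t 7.72 pos [ 0.5285 -0.0849  0.0697] yaw_y 80.06 dist from axis along tool x,y [ 0.1172 -0.0753] F tool [ 2.41 -0.98 -1.39]
-10 [ 0.0008  0.0008 -0.0002] turn 0.1
-9 [-0.0006 -0.0013 -0.0002] turn -0.9
-8 [-0.0019 -0.0033 -0.0002] turn -1.9
-7 [-0.0033 -0.0053 -0.0002] turn -2.9
-6 [-0.0047 -0.0073 -0.0002] turn -3.9
-5 [-0.0062 -0.0092 -0.0002] turn -4.9
-4 [-0.0077 -0.0111 -0.0002] turn -5.9
-3 [-0.0092 -0.013  -0.0002] turn -6.9
-2 [-0.0108 -0.0149 -0.0002] turn -7.9
-1 [-0.0124 -0.0167 -0.0002] turn -8.9
0 [-0.014  -0.0185 -0.0002] turn -9.9
```

View pics/t8.png

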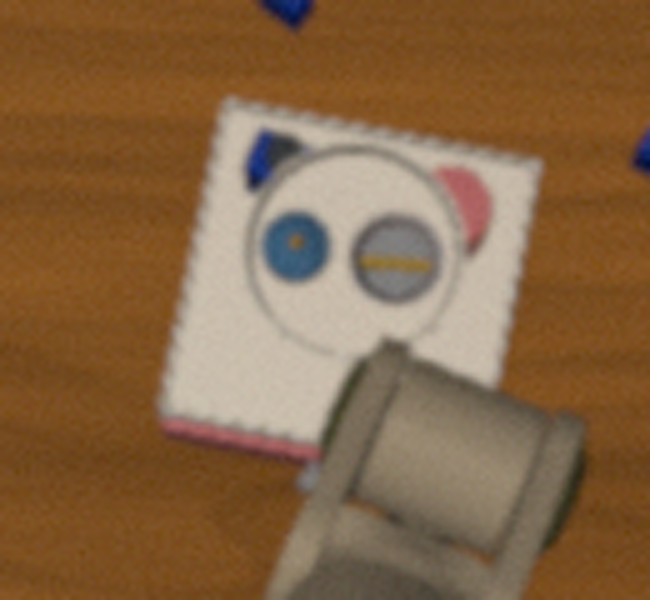

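Back edge runs from (225,98) to (540,160), so about 10° remains, which matches the tool yaw. Finishing slowly to about -0.5°.

Emit:
drive_tool([
  [-0.0019,-0.0033,0],
  [-0.004,-0.0063,0],
  [-0.0062,-0.0092,0],
  [-0.008,-0.0115,0],
  [-0.0096,-0.0135,0],
  [-0.0108,-0.0149,0],
  [-0.012,-0.0162,0],
  [-0.013,-0.0175,0],
], turn=[-1.9,-3.4,-4.9,-6.2,-7.2,-7.9,-8.7,-9.4], jaw=[1,1,1,1,1,1,1,1])

```text
time: 8.43
tcp_pos: [0.5388, -0.1048, 0.0697]
orientation: [0.004, 1.0, -0.0, -0.0]
force: [0.2, 0.5, -1.4]
grip_width: 0.002
```

```bash
cat >> h.py <<'E'
def edges(T,z=.09):
    "yaw from straight edges of the white box top, per side (deg), tray/arm excluded by fit"
    im=cv2.cvtColor(T["img"],cv2.COLOR_RGB2HSV).astype(int);m=((im[...,1]<75)&(im[...,2]>120)).astype(np.uint8)
    g=cv2.GaussianBlur(T["img"][...,2].astype(np.float32),(3,3),0) # blue: white vs wood
    def sub(line,rev):
        v=line[::-1] if rev else line
        k=np.argmax(np.diff(v)); 
        lo,hi=v[max(0,k-3)],v[min(len(v)-1,k+4)];t=(lo+hi)/2
        for i in range(max(0,k-3),min(len(v)-1,k+4)):
            if v[i]<t<=v[i+1]:
                p=i+(t-v[i])/(v[i+1]-v[i]);return (len(v)-1-p) if rev else p
        return np.nan
    def fit(pts):
        W=np.array([onz(T,p,z)[:2] for p in pts if np.isfinite(p).all()]);
        vx,vy,x0,y0=cv2.fitLine(W.astype(np.float32),cv2.DIST_HUBER,0,1e-4,1e-4).ravel()
        r=(W-[x0,y0])@[-vy,vx];return np.degrees(np.arctan2(vy,vx)),(x0,y0),np.std(r)
    back=[(u,150+sub(g[150:175,u],False)) for u in range(312,372)]
    left=[(295+sub(g[v,295:315],False),v) for v in range(172,215)]
    right=[(365+sub(g[v,365:390],True),v) for v in range(178,205)]
    for n,p in(("back",back),("left",left),("right",right)):
        try:print(n,fit(p))
        except Exception as e:print(n,e)
E
python3 -c "
from h import *
org()
T=read_camera('top');S=read_camera('scene')
edges(T)
crop(T,270,140,130,120,5,'pics/t9.png');crop(S,250,130,200,200,3,'pics/s9.png')
arc(.1175,-.075,[-1,0,1])"
```

```text
t 8.43 pos [ 0.5388 -0.1048  0.0697] yaw_y 89.55 dist from axis along tool x,y [ 0.1176 -0.0748] F tool [-0.23  0.48  1.39]
back (np.float32(89.47698), (np.float32(0.75755244), np.float32(-0.016282715)), np.float64(0.0011327012224788206))
left (np.float32(-1.4588714), (np.float32(0.6772388), np.float32(0.067575164)), np.float64(0.0008268189632865211))
right (np.float32(-1.3861619), (np.float32(0.68400383), np.float32(-0.13359874)), np.float64(0.0007663138027710987))
-1 [ 0.0008  0.001  -0.0002] turn 0.5
0 [-0.0005 -0.001  -0.0002] turn -0.5
1 [-0.0019 -0.003  -0.0002] turn -1.5
```

View pics/t9.png

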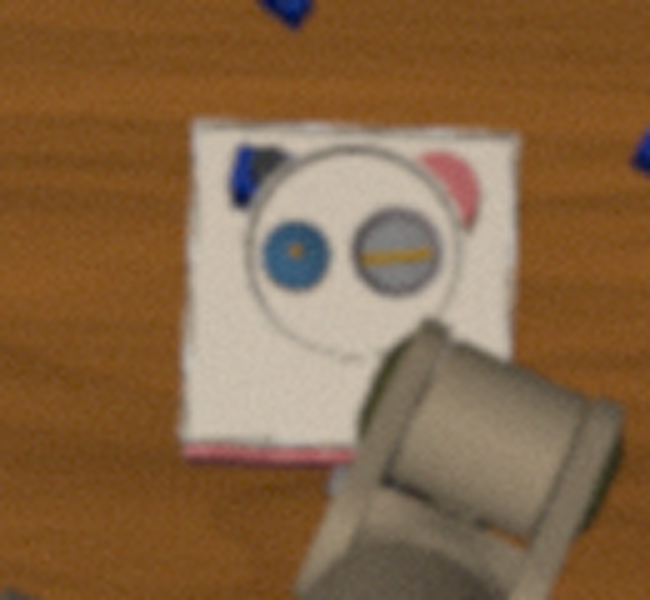

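View pics/s9.png

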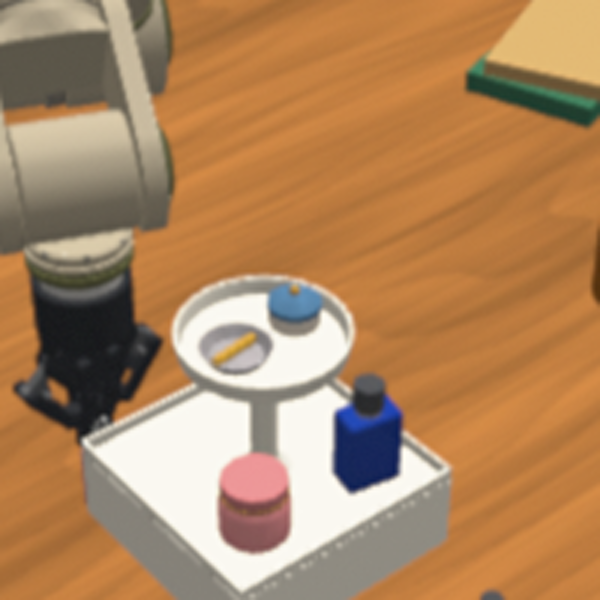

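The picture shows the box almost square, with an estimated yaw of -0.5 to -1.4° and every item upright. To square it exactly and seat the drawer, I'll back off, open the fingers and press both tips on the front either side of the knob.

Emit:
drive_tool([
  [0.015,0,0],
  [0.03,0,0],
  [0.045,0.01,0],
  [0.045,0.035,0.005],
  [0.045,0.06,0.01],
  [0.045,0.074,0.014],
  [0.045,0.074,0.014],
  [0.045,0.074,0.014],
], turn=[0,0,-0.5,-0.5,-0.5,-0.5,-0.5,-0.5], jaw=[1,1,0.5,0,0,0,0,0])

```text
time: 9.2
tcp_pos: [0.4947, -0.0303, 0.0558]
orientation: [-0.001, 1.0, -0.0, 0.0]
force: [-1.2, 0.2, 1.2]
grip_width: 0.847
```

```bash
python3 -c "
from h import *
org()
T=read_camera('top');S=read_camera('scene')
edges(T)
crop(T,250,130,160,140,5,'pics/t10.png');crop(S,240,150,180,160,4,'pics/s10.png')
arc(.1175,0,[0]);goto(.55,-.031,.056,90)
# dresser reference
g=cv2.cvtColor(T['img'],cv2.COLOR_RGB2GRAY);print(read_state()['grip_width'])"
```

```text
t 9.2 pos [ 0.4947 -0.0303  0.0558] yaw_y 90.09 dist from axis along tool x,y [0.1623 0.001 ] F tool [ 1.18  0.17 -1.16]
back (np.float32(89.651825), (np.float32(0.7574315), np.float32(-0.03393011)), np.float64(0.001054480961028632))
left (np.float32(-1.4361516), (np.float32(0.6772391), np.float32(0.067565046)), np.float64(0.0008314728463959348))
right (np.float32(-1.798554), (np.float32(0.67743593), np.float32(-0.1335515)), np.float64(0.0006446230832705382))
0 [-0.0445  0.0003 -0.0139] turn -0.0
t 9.3 pos [ 0.495  -0.0313  0.056 ] yaw_y 89.99 F [-0.25  0.23  0.22] joints [-0.3   0.53  1.71 -0.    0.9  -1.87]
delta [-0.055   0.0003  0.0001] turn -0.01
0.9948403405547477
```

View pics/t10.png

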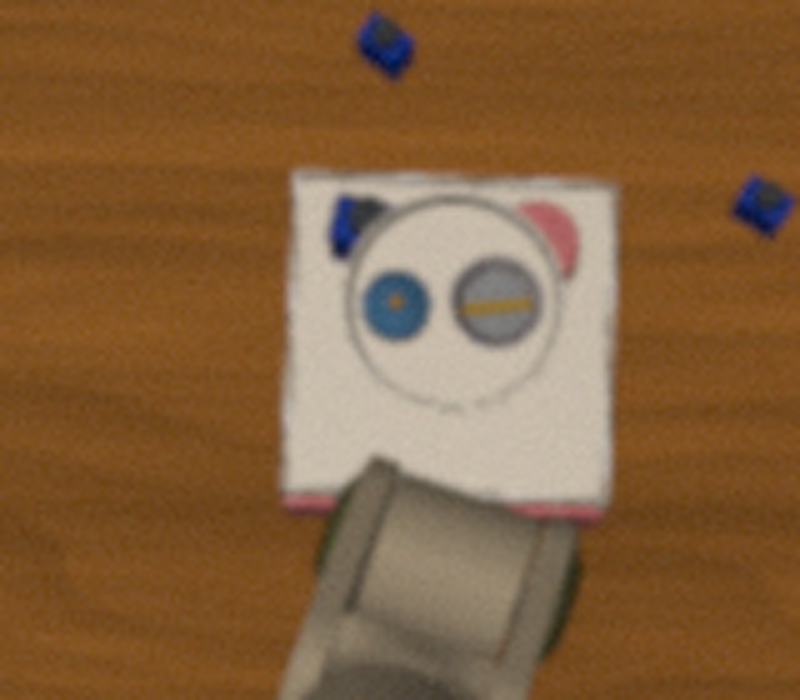

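View pics/s10.png

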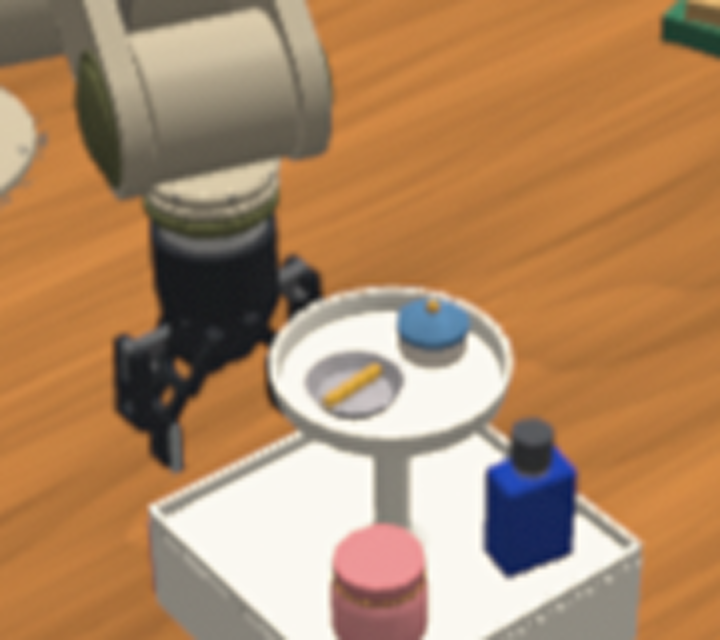

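```bash
python3 -c "
from h import *
S=read_camera('scene')
for z in (.03,.04,.05,.06): print(z,(proj(S,[.495,-.031-.045,z])-[240,150])*4)
"
```

```text
0.03 [165.31431813 486.40107962]
0.04 [164.22796597 474.19853481]
0.05 [163.13216497 461.88985503]
0.06 [162.02679131 449.47364951]
```

Open tips are at about z 0.049, which overlaps the panel (18–74 mm). I'll go 6 mm lower, approach, then press.

Emit:
drive_tool([
  [-0.008,0,0.003],
  [-0.018,0,0.006],
  [-0.028,0,0.006],
  [-0.036,0,0.006],
  [-0.04,0,0.006],
  [-0.042,0,0.006],
  [-0.043,0,0.006],
  [-0.044,0,0.006],
], turn=[0,0,0,0,0,0,0,0], jaw=[0,0,0,0,0,0,0,0])

```text
time: 10.02
tcp_pos: [0.5388, -0.0315, 0.05]
orientation: [0.0, 1.0, -0.0, 0.0]
force: [-0.1, 0.8, -0.2]
grip_width: 0.998
```

```bash
python3 -c "
from h import *
org()
T=read_camera('top')
edges(T)"
```

```text
t 10.02 pos [ 0.5388 -0.0315  0.05  ] yaw_y 89.96 dist from axis along tool x,y [ 0.1182 -0.0006] F tool [0.15 0.83 0.24]
back (np.float32(89.384834), (np.float32(0.7573547), np.float32(-0.03609822)), np.float64(0.0010468336928990355))
left (np.float32(-1.2465204), (np.float32(0.6888009), np.float32(0.06729563)), np.float64(0.000849933819595249))
right (np.float32(-1.7818432), (np.float32(0.6774362), np.float32(-0.13356279)), np.float64(0.0006425074849663564))
```

Emit:
drive_tool([
  [-0.0005,0,0],
  [-0.001,0,0],
  [-0.0015,0,0],
  [-0.002,0,0],
  [-0.0025,0,0],
  [-0.003,0,0],
], turn=[0,0,0,0,0,0], jaw=[0,0,0,0,0,0])

```text
time: 10.57
tcp_pos: [0.5397, -0.0319, 0.0501]
orientation: [0.001, 1.0, -0.001, -0.002]
force: [-14.2, -5.2, 9.0]
grip_width: 0.999
```

```bash
python3 -c "
from h import *
org();print(read_state()['torque'].round(2))
T=read_camera('top')
edges(T);org()"
```

```text
t 10.57 pos [ 0.5397 -0.0319  0.0501] yaw_y 89.92 dist from axis along tool x,y [ 0.1173 -0.001 ] F tool [14.24 -5.27 -8.92]
[-1.13  1.89 -0.65]
back (np.float32(89.806625), (np.float32(0.7577183), np.float32(-0.046610456)), np.float64(0.0011358538400096639))
left (np.float32(-1.1818191), (np.float32(0.65222627), np.float32(0.06801961)), np.float64(0.0009957632549424241))
right (np.float32(-2.349177), (np.float32(0.67680585), np.float32(-0.13354541)), np.float64(0.000651836678187305))
t 10.62 pos [ 0.5397 -0.0319  0.0501] yaw_y 89.92 dist from axis along tool x,y [ 0.1173 -0.0011] F tool [12.66 -4.7  -7.58]
```

The force is 14 N and its moment puts it all on the right finger at y ≈ -43 mm, with sideways friction holding the box just short of square. I'll slide along the panel in -y with a light press, so the friction helps the turn until the left finger seats.

Emit:
drive_tool([
  [0,-0.001,0],
  [-0.0005,-0.002,0],
  [-0.001,-0.003,0],
  [-0.001,-0.004,0],
  [-0.001,-0.005,0],
  [-0.001,-0.006,0],
], turn=[-0.1,-0.1,-0.1,-0.1,-0.1,-0.1], jaw=[0,0,0,0,0,0])

```text
time: 11.12
tcp_pos: [0.5391, -0.0369, 0.0498]
orientation: [-0.001, 1.0, 0.0, -0.004]
force: [-9.4, 3.7, 6.1]
grip_width: 1.0
```

```bash
python3 -c "
from h import *
org();print(read_state()['torque'].round(2))
T=read_camera('top');S=read_camera('scene')
edges(T);org()
crop(T,270,140,130,120,6,'pics/t11.png');crop(S,260,210,150,140,5,'pics/s11.png')"
```

```text
t 11.12 pos [ 0.5391 -0.0369  0.0498] yaw_y 90.09 dist from axis along tool x,y [ 0.1179 -0.0058] F tool [ 9.48  3.75 -6.04]
[0.85 1.21 0.46]
back (np.float32(-89.40603), (np.float32(0.7572234), np.float32(-0.031151764)), np.float64(0.0008566942672614012))
left (np.float32(2.151813), (np.float32(0.665951), np.float32(0.06742185)), np.float64(0.00035086222077654127))
right (np.float32(0.9947695), (np.float32(0.66868174), np.float32(-0.13266891)), np.float64(0.0001630607640179404))
t 11.22 pos [ 0.5391 -0.037   0.0498] yaw_y 90.09 dist from axis along tool x,y [ 0.1179 -0.0058] F tool [ 8.57  3.44 -5.72]
```

View pics/t11.png

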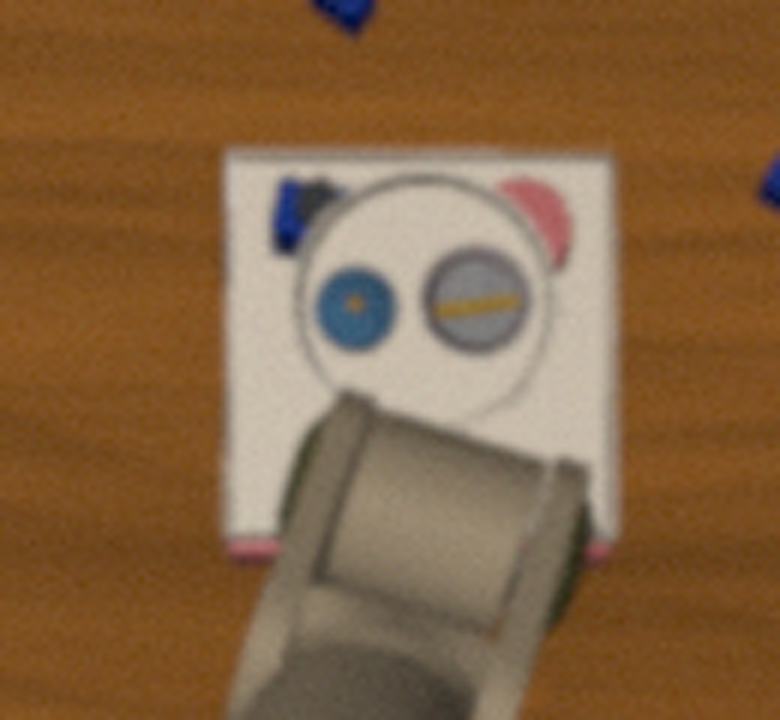

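View pics/s11.png

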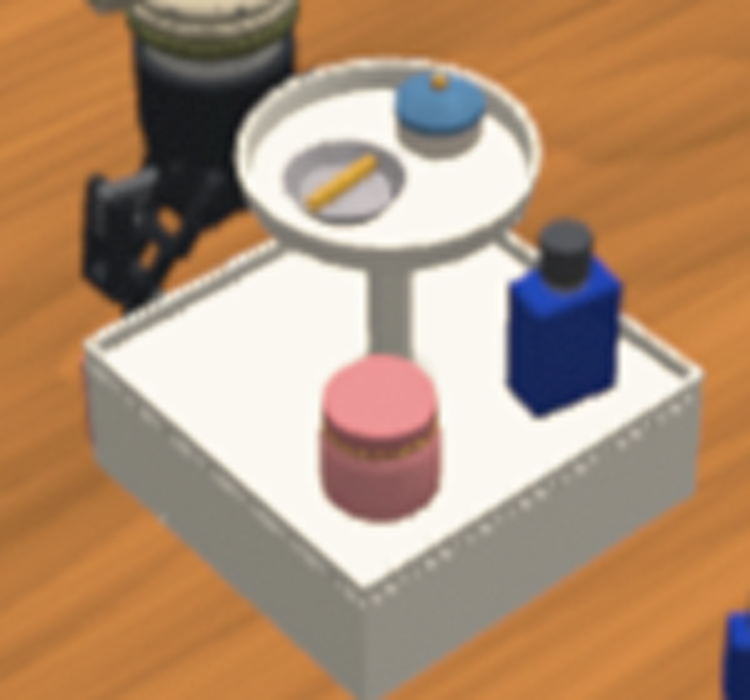

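The box is now slightly past square, about +1°, because friction drags the panel with the tips. I'll retract straight back and measure the yaw properly with both views unobstructed.

Emit:
drive_tool([
  [0.005,0,0],
  [0.02,0,0],
  [0.045,0,0],
  [0.075,0,0],
  [0.105,0,0],
  [0.135,0,0],
  [0.15,0,0],
  [0.15,0,0],
], turn=[0,0,0,0,0,0,0,0], jaw=[0,0,0,0,0,0,0,0])

```text
time: 11.88
tcp_pos: [0.3864, -0.0367, 0.0513]
orientation: [-0.0, 1.0, 0.001, -0.005]
force: [0.9, -0.0, 0.0]
grip_width: 0.998
```

```bash
cat > yaw.py <<'E'
from h import *
def prof(img,a,b,half=5,n=60,k0=.06,k1=.94,pol=1):
    "subpixel step edge points near the segment a-b; returns points"
    a=np.array(a,float);b=np.array(b,float);t=(b-a)/np.linalg.norm(b-a);nr=np.array([-t[1],t[0]])
    s=np.linspace(-half,half,8*half+1);out=[]
    for k in np.linspace(k0,k1,n):
        p=a+(b-a)*k;q=p+s[:,None]*nr
        v=cv2.remap(img,q[:,0].astype(np.float32)[None],q[:,1].astype(np.float32)[None],cv2.INTER_CUBIC)[0]
        v=cv2.GaussianBlur(v[None],(9,1),0)[0];d=np.gradient(v)*pol;i=np.argmax(d)
        if d[i]>1 and 0<i<len(s)-1: out.append(p+s[i]*nr)
    return np.array(out)
def line(c,pts,z):
    W=np.array([onz(c,p,z)[:2] for p in pts],np.float32)
    vx,vy,x0,y0=cv2.fitLine(W,cv2.DIST_HUBER,0,1e-4,1e-4).ravel()
    r=(W-[x0,y0])@np.array([-vy,vx]);return np.degrees(np.arctan2(vy,vx)),np.array([x0,y0]).round(4),r.std().round(5),len(W)
E
python3 - <<'E'
from yaw import *
import pickle
org()
S=read_camera('scene');T=read_camera('top');pickle.dump((S,T),open('c1.pkl','wb'))
crop(T,270,140,130,120,6,'pics/t12.png');crop(S,260,210,150,140,5,'pics/s12.png')
ax=[.657,-.031]
def P(x,y,z):return [ax[0]+x,ax[1]+y,z]
im=T["img"][...,2].astype(np.float32); 
# predicted square corners as search guides; half width 4 px
for nm,A,B in(("back",P(.1,.1,.09),P(.1,-.1,.09)),("left",P(-.1,.1,.09),P(.1,.1,.09)),("right",P(-.1,-.1,.09),P(.1,-.1,.09))):
    for pol in(1,-1):
        p=prof(im,proj(T,A),proj(T,B),4,pol=pol)
        if len(p)>10:print(nm,pol,line(T,p,.09))
A,B=P(-.1075,.098,.074),P(-.1075,-.098,.074)
for ch in (0,2):
  for pol in(1,-1):
    p=prof(T["img"][...,ch].astype(np.float32),proj(T,A),proj(T,B),4,pol=pol)
    if len(p)>10:print("front",ch,pol,line(T,p,.074))
ims=S["img"][...,2].astype(np.float32)
for nm,A,B in(("s right",P(-.1,-.1,.09),P(.1,-.1,.09)),("s back",P(.1,.1,.09),P(.1,-.1,.09))):
    for pol in(1,-1):
        p=prof(ims,proj(S,A),proj(S,B),4,pol=pol)
        if len(p)>10:print(nm,pol,line(S,p,.09))
# dresser back rail as reference
p=prof(im,(95,107),(575,119.5),5,n=120)
for pol in(1,-1):
    p=prof(im,(95,107),(575,119.5),6,n=120,pol=pol)
    if len(p)>10:print("rail",pol,line(T,p,.0))
E
```

```text
t 11.88 pos [ 0.3864 -0.0367  0.0513] yaw_y 90.05 dist from axis along tool x,y [ 0.2706 -0.0055] F tool [-0.9  -0.   -0.05]
back 1 (np.float32(-88.95732), array([ 0.7593, -0.0057], dtype=float32), np.float32(0.00238), 60)
back -1 (np.float32(89.87839), array([ 0.746 , -0.0579], dtype=float32), np.float32(0.00749), 28)
left 1 (np.float32(1.7176387), array([0.68  , 0.0682], dtype=float32), np.float32(0.00082), 60)
left -1 (np.float32(-0.39324152), array([0.6327, 0.0779], dtype=float32), np.float32(0.00596), 15)
right -1 (np.float32(2.4302304), array([ 0.6667, -0.134 ], dtype=float32), np.float32(0.00094), 60)
front 0 1 (np.float32(86.55753), array([ 0.5497, -0.0062], dtype=float32), np.float32(0.00772), 60)
front 0 -1 (np.float32(-88.67837), array([ 0.5498, -0.031 ], dtype=float32), np.float32(0.00035), 60)
front 2 -1 (np.float32(87.08689), array([ 0.5559, -0.0381], dtype=float32), np.float32(0.00292), 60)
s right 1 (np.float32(1.5681249), array([ 0.6963, -0.1352], dtype=float32), np.float32(0.00392), 38)
s right -1 (np.float32(1.5174177), array([ 0.6838, -0.1308], dtype=float32), np.float32(0.00028), 60)
s back 1 (np.float32(-88.52865), array([ 0.7622, -0.0355], dtype=float32), np.float32(0.00024), 60)
s back -1 (np.float32(80.80172), array([ 0.7607, -0.0107], dtype=float32), np.float32(0.00563), 20)
rail 1 (np.float32(-89.90948), array([0.9384, 0.0132], dtype=float32), np.float32(0.00629), 104)
rail -1 (np.float32(89.901764), array([ 0.9607, -0.103 ], dtype=float32), np.float32(0.00597), 120)
```

View pics/t12.png

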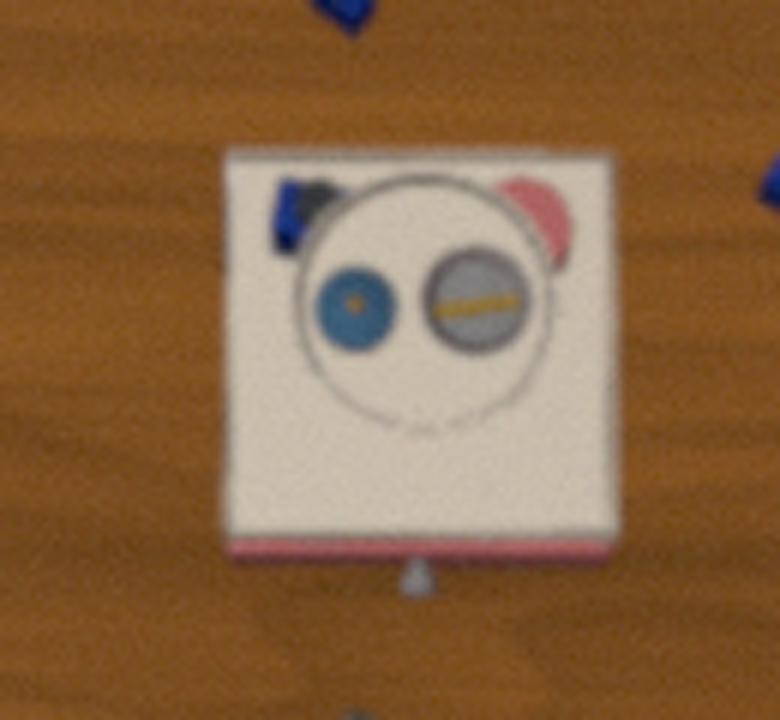

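View pics/s12.png

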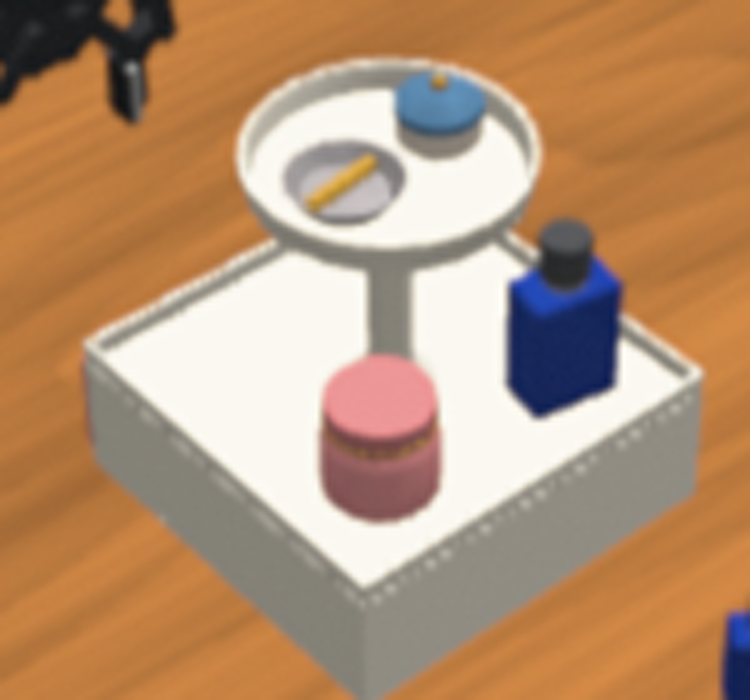

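Six edge fits, the front edge and the two scene edges being the cleanest, put the yaw at +1.3 to +1.7°, about 1.45°. The front face lies 107 mm from the axis, so the drawer is home. For a fine correction I'll nudge the left end of the panel with shut fingers.

Emit:
drive_tool([
  [0,0.02,-0.008],
  [-0.02,0.045,-0.019],
  [-0.045,0.07,-0.019],
  [-0.07,0.081,-0.019],
  [-0.095,0.081,-0.019],
  [-0.115,0.081,-0.019],
  [-0.13,0.081,-0.019],
  [-0.14,0.081,-0.019],
], turn=[0,0,0,0,0,0,0,0], jaw=[1,1,1,1,1,1,1,1])

```text
time: 12.65
tcp_pos: [0.5331, 0.0438, 0.0694]
orientation: [-0.001, 1.0, -0.0, -0.002]
force: [-1.2, -0.6, -0.6]
grip_width: 0.006
```

```bash
python3 -c "
from h import *
org();goto(.54,.044,.070,90)"
```

```text
t 12.65 pos [0.5331 0.0438 0.0694] yaw_y 90.1 dist from axis along tool x,y [0.1238 0.075 ] F tool [ 1.24 -0.58  0.57]
t 12.65 pos [0.5331 0.0438 0.0694] yaw_y 90.1 F [-1.24 -0.58 -0.57] joints [-0.14  0.56  1.59 -0.    1.   -1.71]
delta [-0.0069  0.0002 -0.0006] turn 0.1
```

Emit:
drive_tool([
  [-0.002,0,0],
  [-0.0035,0,0],
  [-0.0045,0,0],
  [-0.005,0.0007,0],
  [-0.0055,0.0015,0],
  [-0.006,0.0022,0],
  [-0.0065,0.003,0],
  [-0.0065,0.003,0],
], turn=[0,0,0,0,0,0,0,0], jaw=[1,1,1,1,1,1,1,1])

```text
time: 13.32
tcp_pos: [0.5395, 0.047, 0.0694]
orientation: [-0.001, 1.0, -0.0, -0.002]
force: [-0.8, -0.0, -0.2]
grip_width: 0.002
```

```bash
cat >> yaw.py <<'E'
def yaws(S,T):
    ax=[.657,-.031];P=lambda x,y,z:[ax[0]+x,ax[1]+y,z]
    im=T["img"].astype(np.float32);ims=S["img"][...,2].astype(np.float32)
    for nm,c,g,A,B,pol,z in(("front",T,im[...,0],P(-.1075,.098,.074),P(-.1075,-.098,.074),-1,.074),("back",T,im[...,2],P(.1,.1,.09),P(.1,-.1,.09),1,.09),
      ("left",T,im[...,2],P(-.1,.1,.09),P(.1,.1,.09),1,.09),("right",T,im[...,2],P(-.1,-.1,.09),P(.1,-.1,.09),-1,.09),
      ("s right",S,ims,P(-.1,-.1,.09),P(.1,-.1,.09),-1,.09),("s back",S,ims,P(.1,.1,.09),P(.1,-.1,.09),1,.09)):
        p=prof(np.ascontiguousarray(g),proj(c,A),proj(c,B),4,pol=pol);a,o,r,n=line(c,p,z)
        a=float(a); a=(a+45)%90-45
        print(nm,round(a,2),o,r)
E
python3 -c "
from yaw import *
org()
S=read_camera('scene');T=read_camera('top');yaws(S,T)"
```

```text
t 13.32 pos [0.5395 0.047  0.0694] yaw_y 90.11 dist from axis along tool x,y [0.1174 0.0782] F tool [ 0.83 -0.01  0.21]
front 0.08 [ 0.5495 -0.0293] 0.00388
back -0.08 [ 0.7584 -0.0185] 0.00212
left 2.0 [0.6797 0.0686] 0.00233
right -0.62 [ 0.6488 -0.1339] 0.00092
s right 0.43 [ 0.6678 -0.1313] 0.00025
s back 0.46 [ 0.7626 -0.0831] 0.00023
```

Yaw is down to about +0.45° (scene fits 0.43 and 0.46). One more tiny nudge, then straight back.

Emit:
drive_tool([
  [-0.0003,0.0003,0],
  [-0.0006,0.0007,0],
  [-0.0008,0.0009,0],
  [-0.0008,0.0009,0],
], turn=[0,0,0,0], jaw=[1,1,1,1])

```text
time: 13.75
tcp_pos: [0.5402, 0.0479, 0.0694]
orientation: [-0.001, 1.0, -0.0, -0.002]
force: [-0.6, 1.2, 0.3]
grip_width: -0.0
```

```bash
python3 -c "
from yaw import *
org()
S=read_camera('scene');T=read_camera('top');yaws(S,T)"
```

```text
t 13.75 pos [0.5402 0.0479 0.0694] yaw_y 90.11 dist from axis along tool x,y [0.1167 0.0792] F tool [ 0.57  1.24 -0.31]
front 0.72 [ 0.5484 -0.0337] 0.00391
back 0.32 [ 0.7586 -0.0412] 0.00206
left -0.75 [0.6577 0.0685] 0.00206
right -0.67 [ 0.6666 -0.1342] 0.00095
s right 0.02 [ 0.6952 -0.1316] 0.00029
s back -0.12 [ 0.7623 -0.023 ] 0.00027
```

Scene fits now give +0.02° and -0.12°, so it is square. Retracting clear.

Emit:
drive_tool([
  [0.005,0,0],
  [0.02,0,0],
  [0.045,0,0],
  [0.075,0,0],
  [0.105,0,-0.01],
  [0.135,0,-0.03],
  [0.16,0,-0.05],
  [0.17,0,-0.06],
], turn=[0,0,0,0,0,0,0,0], jaw=[1,1,1,1,1,1,1,1])

```text
time: 14.52
tcp_pos: [0.3675, 0.048, 0.1315]
orientation: [-0.001, 1.0, -0.0, -0.002]
force: [-0.1, 0.5, 0.4]
grip_width: -0.001
```

Run:
```python
from yaw import *
import pickle
org()
S=read_camera('scene');T=read_camera('top');yaws(S,T)
S0,T0=pickle.load(open('c0.pkl','rb'))
cv2.imwrite('pics/s13.png',S['img'][:,:,::-1]);crop(T,270,140,130,120,6,'pics/t13.png')
# bystander change
for n,a,b in(("S",S0,S),("T",T0,T)):
    d=cv2.absdiff(cv2.GaussianBlur(a["img"],(5,5),0),cv2.GaussianBlur(b["img"],(5,5),0)).max(2)
    m=(d>35).astype(np.uint8);nn,_,st,_=cv2.connectedComponentsWithStats(m)
    print(n,[tuple(s) for s in st[1:] if s[4]>12])
```

```text
t 14.52 pos [0.3675 0.048  0.1315] yaw_y 90.12 dist from axis along tool x,y [0.2893 0.0796] F tool [ 0.09  0.49 -0.43]
front -0.24 [ 0.5493 -0.0062] 0.00054
back 0.28 [ 0.7583 -0.0185] 0.0021
left -0.1 [0.653  0.0689] 0.00117
right -0.41 [ 0.6488 -0.1337] 0.00094
s right -0.1 [ 0.6951 -0.1315] 0.00028
s back -0.12 [ 0.7623 -0.023 ] 0.00027
S [(np.int32(183), np.int32(0), np.int32(52), np.int32(124), np.int32(2964)), (np.int32(225), np.int32(0), np.int32(92), np.int32(206), np.int32(11420)), (np.int32(303), np.int32(0), np.int32(93), np.int32(37), np.int32(1437)), (np.int32(374), np.int32(0), np.int32(17), np.int32(5), np.int32(48)), (np.int32(386), np.int32(47), np.int32(6), np.int32(4), np.int32(17)), (np.int32(354), np.int32(50), np.int32(43), np.int32(37), np.int32(657)), (np.int32(173), np.int32(135), np.int32(56), np.int32(49), np.int32(1217)), (np.int32(192), np.int32(143), np.int32(32), np.int32(6), np.int32(129)), (np.int32(175), np.int32(163), np.int32(13), np.int32(17), np.int32(143)), (np.int32(315), np.int32(226), np.int32(48), np.int32(30), np.int32(938)), (np.int32(310
[... 1020 characters left out ...]
(19), np.int32(217)), (np.int32(346), np.int32(219), np.int32(27), np.int32(15), np.int32(261)), (np.int32(336), np.int32(235), np.int32(5), np.int32(4), np.int32(16)), (np.int32(189), np.int32(269), np.int32(148), np.int32(166), np.int32(10293)), (np.int32(67), np.int32(347), np.int32(182), np.int32(133), np.int32(9813)), (np.int32(302), np.int32(378), np.int32(46), np.int32(27), np.int32(422)), (np.int32(319), np.int32(382), np.int32(38), np.int32(22), np.int32(272)), (np.int32(299), np.int32(397), np.int32(10), np.int32(31), np.int32(153)), (np.int32(350), np.int32(406), np.int32(11), np.int32(40), np.int32(173)), (np.int32(268), np.int32(438), np.int32(59), np.int32(42), np.int32(1567))]
```

View pics/t13.png

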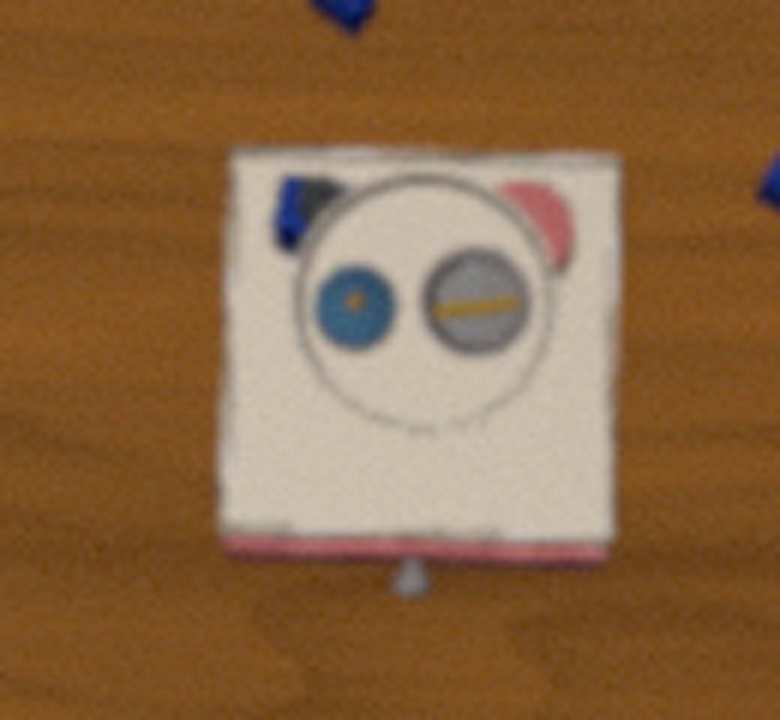

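View pics/s13.png

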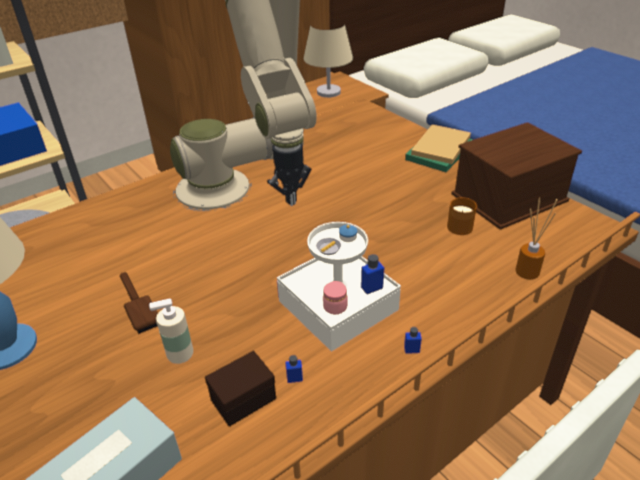

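The picture shows the organizer square: knob at (410,578) in the crop, rose front flush along the box's near edge. All four items are upright, and bystanders show no change in either view. Handing in.

```bash
python3 -c "
from bench import *
print(sign_off())"
```

```text
the job is handed in; nothing more can be done
None
```

The drawer is pushed home and the organizer is turned to face the dresser's front. I handed the job in at about 14.7 s of the 45 s allowed.

**What I did:**
- **Drawer:** I pushed it home with shut fingertips on its front panel.
- **Turning:** I swung the organizer about 65° by pushing that same panel off-centre.
- **Squaring:** Pressing with both open fingertips did not work. Friction held the box about 1° short of square, and sliding the tips sideways carried it to about +1.45°. Two small nudges with shut fingers on the left end of the panel corrected that.

**Last checks, with the arm clear:**
- **Facing front:** The two cleanest edge fits, both from the scene camera, give −0.10° and −0.12°. The noisier top-view fits range from −0.41° to +0.28°.
- **Drawer home:** It stopped firmly at the same distance from the axis under 8 N and 14 N. The front face measures about 107.5 mm from the axis, as expected when home. The top view's back-to-front depth came out about 1.5 mm larger than nominal, which is within camera calibration.
- **Items on the tiers:** The cologne, jar, pillbox and dish are all upright in their places.
- **Other things on the dresser:** Comparing pictures from before and after shows changes only at the arm and the organizer.

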